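# Take the grease filter out of the hood frame

## Robot

A 6-joint arm with a two-finger parallel gripper is mounted at the origin on a cart in front of the work surface, level with it; the furniture and walls round the work are solid. World frame = base frame: x ahead of the robot, y to its left, z up, the work surface at z = 0. Lengths are in m, angles in rad, forces in N, time in s.
With the tool pointing down it reaches from about 0.375 to 0.9 m from the base axis. Payload 3.1 kg.
Tool frame: the origin (TCP) lies midway between the tips of the shut fingers; the grasp point (between the pads) lies 19 mm behind it; z points along the fingers, y is the line along which they close (so a half turn about z gives the same grasp; the last joint's range is limited). The gripper opens to 85 mm and grips with 20 to 120 N. Pads are 22 mm wide; open, the fingers measure 114 mm over their backs; the gripper's body (76 mm by 85 mm) begins 54 mm behind the grasp point. The pads swing forward as they close: fully open they stand 13 mm farther back than shut.
Start: joints at [-1.361, 0.527, 1.433, -0, 1.181, -0.178], TCP at [0.236, -0.579, 0.231] pointing down, gripper open.
Joint ranges: [-3.08, 3.08], [-0.75, 2.2], [0.22, 2.44], [-1.43, 4.57], [0, 2.65], [-2.85, 2.85]. Speed limits (rad/s): [2.79, 2.79, 3.14, 3.14, 3.14, 3.14].

## Interface

Orientations are given as a unit quaternion [x, y, z, w].
In Python, from station import manip gives the robot as it stands.
- The arm moves only by the tool move_arm, never from a script. Its argument "increments" is a list that holds one entry, the list of rows, each a list of 5 numbers: the gripper's target within -1 to 1 (shut at 1, half-way at 0, fully open at -1), then the shift along the world's x, y, z in m, then the turn about the world's z in degrees. In form: [[[fingers, dx, dy, dz, twist], ...]]. A call has 1 to 8 rows; each row shifts and turns the commanded pose from where the row before left it; what a row does not reach is not made up. A row lasts 1/10 s, in which the tool goes at most 50 mm and 8.59 degrees, less where a joint would pass 70% of its speed; a pose out of reach is approached as far as the arm can. A call with a gripper value outside its range is refused whole. The fingers move at their own pace and stop on an object; "newtons" is the grip in N (left out, the last holds). Time passes only in rows, so rows that do not move let the fingers close. It gives the time, the measured TCP pose, the force, the opening and the grip force at its end, in the units of the state.
- manip.sense(): the state, without advancing time (a new reading comes with each control period).
- manip.snapshot(name): name is "scene" or "top" or "wrist"; returns a dict with "img" (384x512x3 uint8, red, green, blue), "fx", "fy", "cx", "cy" (pixels), "world_to_cam" (4x4, takes a point from world to camera coordinates); the wrist camera has in their place "tool_from_camera" (4x4, takes a point from camera to tool coordinates, whose origin is the TCP and whose axes are the flange's). Camera axes: x right, y down, z forward; pixel columns grow to the right and rows downward; lengths in m; the calibration is good to about 2 mm. The wrist camera is an equidistant fisheye: a pixel r from the principal point sees the ray r / f radians off the axis. A picture is of the moment at which its call begins: read the wrist's pose just before it. There is no depth.
- manip.sign_off(): hands the job in; it is judged then, once.
Trained networks look in the newest picture that a camera, given by its name, has taken for a name from the list of things; names that differ only in an ending like _2 or _b are one class to them, and where a whole thing is asked for, a point or a joint stands for the part that bears it (a point fixed in the world has none). Each returns a list of dicts, best first, with "confidence" (0 to 1); they miss things now and then, are a little off and sometimes report something else, mostly with a low value. They report only what shows in the picture. A call takes as long as a camera call. They do not tell look-alikes from the thing itself.
- manip.spot_in(label, camera): "xyz" ([x, y, z] in m, in world coordinates, good to about 4 mm: the middle of the surface that is visible of it).
- manip.mark_of(label, camera): "xyz" ([x, y, z] in m, in world coordinates, good to about 4 mm: a listed point, or the origin of a listed thing).
The state is a dict: "t": time; "q": joint angles; "qd": joint speeds; "tau": joint torques, N m; "tcp_pos": TCP position; "tool_rot": TCP orientation; "force": force on the tool from outside, world axes, zero at the start; "ft_torque": the same for the moment, N m; "finger_gap": opening from 0.0 (shut) to 1.0 (fully open); "gripper_force": force on a finger pad.
Only numpy, scipy, OpenCV 4.12 (cv2) and the standard library are available. Lean on these libraries where they do the work, as an engineer would, in place of code of your own. Each camera call takes 0.05 s, during which the arm holds its last target. There are 200 camera calls.

## Task

The cooker hood's filter frame lies on the worktop. First turn both of its turn buttons aside so that the grease filter is free, then lift the filter out of the frame and set it down gently in the draining tray, flat on the ribs inside the rim with its bridge handle up. Leave the buttons turned aside, let go of the filter, and leave the mug, the salt shaker and the bowl alone.

Things in the scene. Friction and masses are not known exactly. Their poses are not given: they have to be found in the camera images.
- frame: Dark steel rectangular frame lying fixed on the worktop, 180 mm (own x) x 170 mm (own y) x 25 mm high, with a 124 x 114 mm opening in which the filter rests on a ledge 16 mm above the worktop. Rails 28 mm wide. Origin: centre of its underside, on the worktop; z up.
- button_left (a joint): Hinge (vertical axis) of the steel turn button in the middle of the frame's +y rail. 0 = its arm points straight inward over the filter; positive = turned anticlockwise seen from above, in rad. It turns either way to stops at -1.6 and +1.6, where the arm lies along the rail; it clears the filter beyond about 1.2 either way. Stiff (about 0.03 N m), stays where it is left.
- button_right (a joint): Hinge of the like turn button in the middle of the frame's -y rail; same values: 0 = arm straight inward, positive = anticlockwise from above, stops at -1.6 and +1.6, clear of the filter beyond about 1.2 either way, stiff (about 0.03 N m).
- left_fin (a point): Point on the pivot axis of the left button, at frame (0, +71 mm), 37 mm above the worktop, half-way up its finger fin. The point's x axis runs along the arm, away from the pivot; z up. The fin is 9 mm wide and 12 mm high (31 to 43 mm above the worktop) and runs from 9 mm behind the pivot to 17 mm along the arm; below it the flat arm, 10 mm wide (16 mm across the round boss at the pivot) and 5.5 mm thick, reaches 30 mm from the pivot, 1.5 mm above the filter's plate.
- right_fin (a point): The same point on the right button, at frame (0, -71 mm), 37 mm above the worktop; same shape and axes as the left one.
- filter: Loose grease filter: flat aluminium mesh panel 120 mm (own x) x 110 mm (own y) x 8 mm, 0.17 to 0.35 kg, with a bridge handle on top. Origin: centre of its underside; z up through the handle. In the frame its axes agree with the frame's and its underside is 16 mm above the worktop, with 2 mm play to every side.
- filter_handle (a point): Centre of the handle's bar, 33.5 mm above the filter's underside, over its centre. The bar is 64 mm long (along the filter's x), 10 mm wide and 9 mm high; 21 mm open space between it and the filter plate.
- tray: Shallow dark steel draining tray, fixed on the worktop: 196 mm (own x) x 180 mm (own y), rim 12 mm high and 8 mm thick (inside 180 x 164 mm), with ribs along its x whose tops are 6 mm above the worktop. Origin: centre of its underside; z up.
- mug: White mug, 92 x 127 x 95 mm, standing behind the work; bystander. Origin: centre of its underside.
- salt: Salt shaker with grey cap, 44 mm across, 90 mm high, standing behind the work; bystander. Origin: centre of its underside.
- small_bowl: Small white bowl, 120 mm across, 51 mm high, to the right of the work; bystander. Origin: centre of its underside.
Things that resemble listed ones, but are neither listed nor needed, are in the scene too. Leave any brown look-alike of the filter alone.

How it is judged:
On the way, in this order (a step that is already met when the one before it is completed fails the run):
1. both turn buttons are turned aside (at least 1.1 rad from straight inward) while the filter still lies in the frame ((value of joint button_left above 1.1 rad or value of joint button_left below -1.1 rad) and (value of joint button_right above 1.1 rad or value of joint button_right below -1.1 rad) and z of filter in the frame of frame below 0.021 m and horizontal distance between filter and frame below 0.008 m and angle between filter's own z axis and vertical below 0.08 rad), for 0.2 s.
2. the filter is lifted clear of the frame (underside over 45 mm above the worktop), handle up (height (world z) of filter above 0.045 m and angle between filter's own z axis and vertical below 0.7 rad), for 0.1 s.
At the end, for the whole second after the job is handed in: The filter lies flat in the draining tray, handle up: underside 3 to 10 mm above the tray's underside (on the ribs, not on the rim), tilt under 0.05 rad, its centre within 50 mm of the tray's centre, at rest and let go; both turn buttons are still at least 1.1 rad aside (z of filter in the frame of tray between 0.003 and 0.01 m and horizontal distance between filter and tray below 0.05 m and angle between filter's own z axis and vertical below 0.05 rad and linear speed of filter below 0.02 m/s and contact force between filter and the fingers below 0.1 N and (value of joint button_left above 1.1 rad or value of joint button_left below -1.1 rad) and (value of joint button_right above 1.1 rad or value of joint button_right below -1.1 rad)); the robot touches nothing.
It fails at once if the filter is dropped or thrown (moves faster than 0.45 m/s, a fall of about 10 mm, with no finger on it) (linear speed of filter above 0.45 m/s and contact force between filter and the fingers below 0.05 N).
It fails at once if the mug, salt shaker or bowl is shifted by more than 30 mm (distance of any of mug, salt, small_bowl from where it was at the start of the episode above 0.03 m).
It also fails if it takes over 69 s, if anything falls off the work surface, if the arm or the gripper's body presses on something with over 40 N, if the wrist force passes 120 N, or if a joint passes its speed limit or range.

## Working session

There is one attempt and no reset: what is moved stays moved. The work goes in short steps, Python scripts to look and compute and a tool call to move; the robot and the scene stay as the last step left them, time stands still between calls to the robot, and variables do not carry over. Pictures are saved under pics/ and viewed, at most 10 in all, crops included, and the job is handed in when it is done.

Besides the shell and the picture viewer there is one more tool, called after ">>>" as a command line: name --argument value ..., lists and objects as JSON in quotes. move_arm: Moves the arm, as the interface text tells. Its arguments: {"type":"object","properties":{"increments":{"type":"array","items":{"type":"array","items":{"type":"array","items":{"type":"number"}}}},"newtons":{"type":"number"}},"required":["increments"]}

```bash
mkdir -p pics; python3 - <<'E'
from station import manip
import cv2,numpy as np
s=manip.sense();print(s['t'],s['tcp_pos'],s['tool_rot'],s['finger_gap'])
ims=[]
for c in('scene','top'):
    d=manip.snapshot(c);cv2.imwrite(f'pics/{c}0.png',d['img'][:,:,::-1])
    for l in('frame','button_left','left_fin','right_fin','filter','filter_handle','tray','mug','salt','small_bowl'):
        try: r=manip.mark_of(l,c)
        except Exception as e: r=[];print(l,e)
        print(c,l,[(np.round(x['xyz'],3).tolist(),round(x['confidence'],2)) for x in r[:3]])
E
```

```text
0.0 [ 0.23623095 -0.57786188  0.23031904] [ 9.81256573e-01  1.92702735e-01 -5.67219556e-06 -1.09235471e-03] 1.0010509689196925
scene frame []
button_left it knows: filter, filter_handle, frame, left_fin, mug, right_fin, salt, small_bowl, tray
scene button_left []
scene left_fin []
scene right_fin []
scene filter [([0.218, 0.283, -0.002], 0.55)]
scene filter_handle [([0.212, 0.286, 0.032], 0.78)]
scene tray [([0.504, -0.23, 0.001], 0.76)]
scene mug []
scene salt [([0.714, 0.14, 0.0], 0.73)]
scene small_bowl [([0.534, -0.504, -0.002], 0.7)]
top frame []
button_left it knows: filter, filter_handle, frame, left_fin, mug, right_fin, salt, small_bowl, tray
top button_left []
top left_fin [([0.477, 0.18, 0.038], 0.57), ([0.491, 0.107, 0.052], 0.32)]
top right_fin [([0.501, 0.043, 0.041], 0.56)]
top filter [([0.497, 0.11, 0.017], 0.93), ([0.211, 0.288, -0.001], 0.84), ([0.489, 0.111, 0.051], 0.73)]
top filter_handle [([0.489, 0.109, 0.052], 0.83)]
top tray [([0.505, -0.234, 0.002], 0.6)]
top mug [([0.722, -0.057, 0.001], 0.93)]
top salt [([0.712, 0.144, -0.004], 0.67)]
top small_bowl [([0.538, -0.506, -0.004], 0.86)]
```

View pics/top0.png

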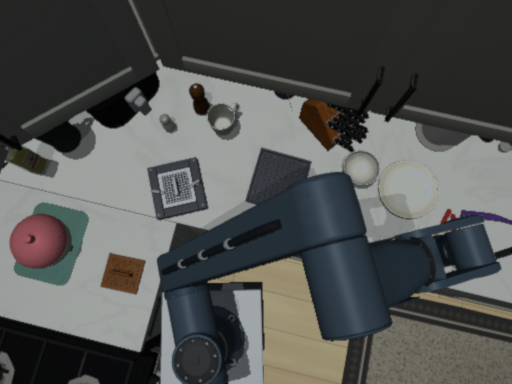

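View pics/scene0.png

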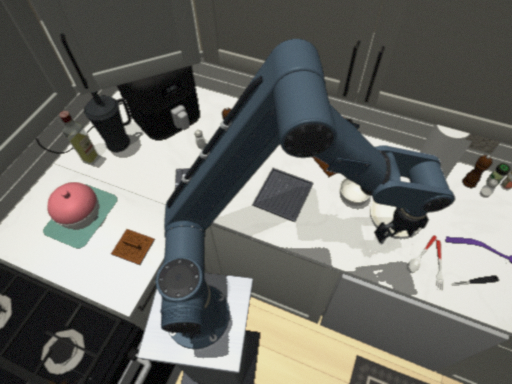

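```bash
cat > h.py <<'E'
from station import manip
import cv2,numpy as np
def marks(c,ls):
    for l in ls:
        print(c,l,[(np.round(x['xyz'],4).tolist(),round(x['confidence'],2)) for x in manip.mark_of(l,c)[:4]])
def proj(d,P):
    p=(d['world_to_cam']@np.c_[P,np.ones(len(P))].T)[:3]
    return np.c_[d['fx']*p[0]/p[2]+d['cx'],d['fy']*p[1]/p[2]+d['cy']]
def rect(cx,cy,yaw,w,h,z):
    c,s=np.cos(yaw),np.sin(yaw);a=np.array([[-w,-h],[w,-h],[w,h],[-w,h]])/2
    return np.c_[a@np.array([[c,s],[-s,c]])+[cx,cy],np.full(4,z)]
E
python3 - <<'E'
from h import *
d=manip.snapshot('top');s=6
im=cv2.resize(d['img'][:,:,::-1],None,fx=s,fy=s,interpolation=cv2.INTER_CUBIC)
def dr(r,c):
    p=((proj(d,r)+.5)*s).astype(np.int32);cv2.polylines(im,[p],True,c,1)
dr(rect(.489,.111,.173,.18,.17,.025),(0,255,0));dr(rect(.505,-.234,.173,.196,.18,.012),(0,0,255))
a=im[145*s:230*s,140*s:215*s];b=im[140*s:225*s,240*s:315*s]
cv2.imwrite('pics/c.png',cv2.resize(np.hstack([a,b]),(800,453)))
E
```

```text
(no output)
```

View pics/c.png

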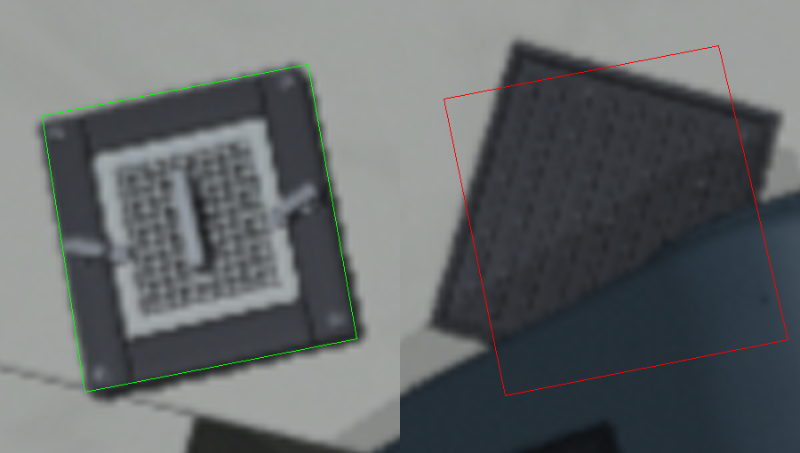

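>>> move_arm --increments '[[[-1, 0.03, 0.04, 0.01, 0], [-1, 0.03, 0.04, 0.01, 0], [-1, 0.03, 0.04, 0.01, 0], [-1, 0.03, 0.04, 0.01, 0], [-1, 0.03, 0.04, 0.01, 0], [-1, 0.03, 0.04, 0, 0], [-1, 0.02, 0.045, 0, 0], [-1, 0.02, 0.045, 0, 0]]]'

```text
t: 1.85
tcp_pos: [0.4544, -0.2507, 0.2806]
tool_rot: [0.981, 0.193, 0.0, 0.0]
force: [0.8, 0.2, -0.4]
finger_gap: 0.997
gripper_force: 0.0
```

>>> move_arm --increments '[[[-1, 0, 0.048, 0, 0], [-1, 0, 0.048, 0, 0], [-1, 0, 0.048, 0, 0], [-1, 0, 0.048, 0, 0], [-1, 0, 0.048, 0, 0], [-1, 0, 0.048, 0, 0], [-1, 0, 0.048, 0, 0], [-1, 0, 0, 0, 0]]]'

```text
t: 2.65
tcp_pos: [0.4524, 0.0888, 0.2806]
tool_rot: [0.98, 0.197, 0.0, -0.001]
force: [0.3, -0.6, -0.7]
finger_gap: 1.001
gripper_force: 0.0
```

```bash
python3 - <<'E'
from h import *
s=manip.sense();print(s['tcp_pos'],s['tool_rot'])
w=manip.snapshot('wrist');print({k:v for k,v in w.items() if k!='img'})
marks('wrist',['frame','left_fin','right_fin','filter','filter_handle'])
d=manip.snapshot('top');marks('top',['tray','frame'])
S=4;im=cv2.resize(d['img'][140:225,215:315,::-1],None,fx=S,fy=S,interpolation=cv2.INTER_CUBIC)
cv2.imwrite('pics/t1.png',im);cv2.imwrite('pics/w1.png',w['img'][:,:,::-1])
o=np.zeros((400,800+112,3),np.uint8);o[:384,:512]=w['img'][:,:,::-1];o[:340,512:]=im
cv2.imwrite('pics/b1.png',o[:,:800])
cv2.imwrite('pics/b1.png',cv2.resize(o,(800,351)))
E
```

```text
[0.45236931 0.08875785 0.28057694] [ 9.80498875e-01  1.96521826e-01  2.55868576e-04 -1.03052509e-03]
{'fx': 297.3186396354542, 'fy': 297.3186396354542, 'cx': 251.94872076214202, 'cy': 190.86509752229733, 'tool_from_camera': array([[-1.24472494e-03, -9.45872705e-01, -3.24535478e-01,
         8.45220851e-02],
       [ 9.99999062e-01, -9.91640878e-04, -9.45220941e-04,
        -5.88999309e-04],
       [ 5.72236042e-04, -3.24536350e-01,  9.45873052e-01,
        -1.40946702e-01],
       [ 0.00000000e+00,  0.00000000e+00,  0.00000000e+00,
         1.00000000e+00]])}
wrist frame []
wrist left_fin [([0.4749, 0.1808, 0.0327], 0.5)]
wrist right_fin [([0.5065, 0.0418, 0.0366], 0.81)]
wrist filter [([0.2102, 0.2861, 0.003], 0.78), ([0.4887, 0.1157, 0.0164], 0.7), ([0.5042, -0.2291, -0.0006], 0.52)]
wrist filter_handle [([0.4884, 0.1108, 0.0505], 0.85), ([0.2129, 0.29, 0.0351], 0.65)]
top tray [([0.507, -0.2295, 0.0013], 0.75)]
top frame []
```

View pics/b1.png

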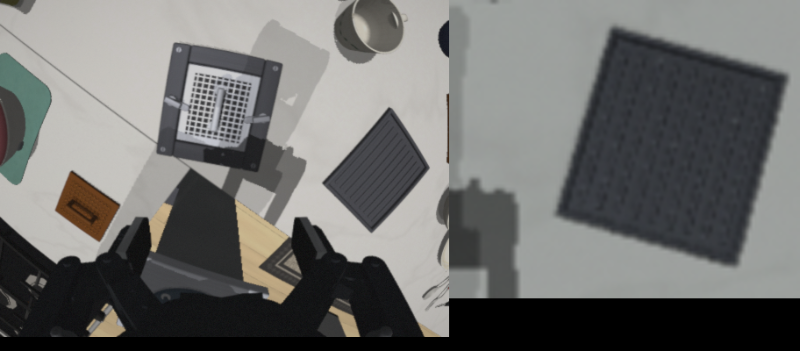

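```bash
cat >> h.py <<'E'
from scipy.spatial.transform import Rotation as R
def ortho(d,x0,x1,y0,y1,z,ppm,s=None):
    h,w=int((x1-x0)*ppm),int((y1-y0)*ppm)
    X,Y=np.meshgrid(x1-np.arange(h)/ppm,y1-np.arange(w)/ppm,indexing='ij')
    P=np.stack([X,Y,np.full_like(X,z)],-1)
    if s is None:
        uv=proj(d,P.reshape(-1,3)).reshape(h,w,2)
    else:
        T=d['tool_from_camera'];t=R.from_quat(s['tool_rot']).inv().apply((P-s['tcp_pos']).reshape(-1,3))
        c=(t-T[:3,3])@T[:3,:3];r=np.hypot(c[:,0],c[:,1]);k=np.arctan2(r,c[:,2])/r*d['fx']
        uv=np.c_[c[:,0]*k+d['cx'],c[:,1]*k+d['cy']].reshape(h,w,2)
    return cv2.remap(d['img'][:,:,::-1],uv.astype(np.float32),None,cv2.INTER_CUBIC)
E
python3 - <<'E'
from h import *
s=manip.sense();w=manip.snapshot('wrist');d=manip.snapshot('top')
a=ortho(w,.37,.61,-.01,.23,.03,2000,s);b=ortho(d,.37,.65,-.37,-.09,.012,1200)
# tray by threshold
m=(b.max(2)<105).astype(np.uint8);m=cv2.morphologyEx(m,5,np.ones((1,1)),iterations=1) if 0 else m
c=max(cv2.findContours(m,0,2)[0],key=cv2.contourArea);r=cv2.minAreaRect(c)
print('tray',.65-r[0][1]/1200,-.09-r[0][0]/1200,np.array(r[1])/1.2,r[2])
cv2.drawContours(b,[cv2.boxPoints(r).astype(int)],0,(0,0,255),1)
for i in range(0,480,40):
    cv2.line(a,(i,0),(i,5),(0,0,255),1);cv2.line(a,(0,i),(5,i),(0,0,255),1)
q=rect(.489,.111,.173,.18,.17,.025);p=np.c_[(.23-q[:,1])*2000,(.61-q[:,0])*2000].astype(int)
cv2.polylines(a,[p],True,(0,255,0),1)
o=np.zeros((480,816,3),np.uint8);o[:,:480]=a;o[:336,480:]=b
cv2.imwrite('pics/o1.png',o[:,:800])
E
```

```text
tray 0.5037468083699544 -0.2295033009847005 [180.66579183 197.69411723] 17.69089126586914
```

View pics/o1.png

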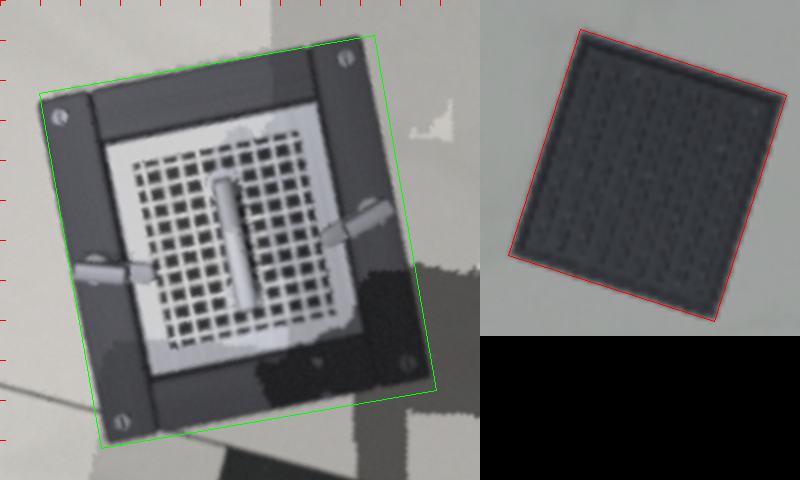

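>>> move_arm --increments '[[[-1, 0.003, 0.0115, -0.01, 8.4], [-1, 0.003, 0.0115, -0.01, 8.4], [-1, 0.003, 0.0115, -0.02, 8.4], [-1, 0.003, 0.0115, -0.02, 8.4], [-1, 0.003, 0.0115, -0.02, 8.4], [-1, 0.003, 0.0115, -0.02, 8.4], [-1, 0.003, 0.0115, -0.02, 8.4], [-0.4, 0.002, 0.0115, -0.02, 8.4]]]'

```text
t: 4.0
tcp_pos: [0.4771, 0.1757, 0.1396]
tool_rot: [0.709, 0.705, 0.0, 0.0]
force: [0.3, -0.3, 0.1]
finger_gap: 0.858
gripper_force: 0.0
```

```bash
python3 - <<'E'
from h import *
s=manip.sense();w=manip.snapshot('wrist');print(s['tcp_pos'],s['tool_rot'],np.round(s['q'],2))
marks('wrist',['left_fin','right_fin','filter_handle'])
a=ortho(w,.4,.58,.02,.23,.037,2500,s)
for i in range(0,525,25):
    cv2.line(a,(i,0),(i,6),(0,0,255),1);cv2.line(a,(0,i),(6,i),(0,0,255),1)
for x,y,c in((.4755,.181,(0,0,255)),(.5035,.042,(0,255,0))): cv2.circle(a,(int((.23-y)*2500),int((.58-x)*2500)),3,c,-1)
cv2.imwrite('pics/o2.png',a)
E
```

```text
[0.4770914  0.17566495 0.13956691] [7.08840358e-01 7.05368877e-01 2.44272200e-04 1.86097383e-04] [ 0.13  0.51  1.81 -0.    0.82  0.14]
wrist left_fin [([0.4761, 0.1773, 0.0345], 0.59)]
wrist right_fin [([0.5044, 0.0444, 0.0347], 0.96)]
wrist filter_handle [([0.49, 0.1097, 0.0509], 0.6), ([0.2131, 0.2854, 0.0355], 0.6)]
```

View pics/o2.png

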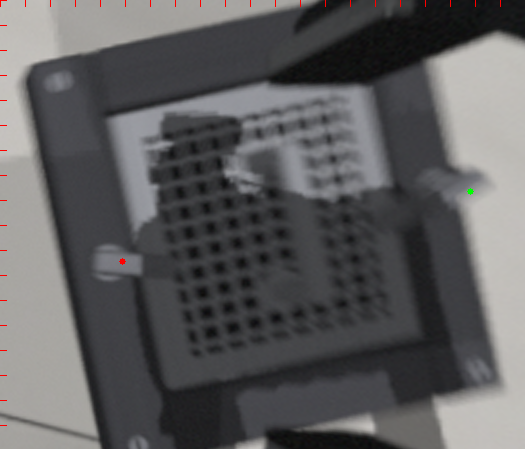

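>>> move_arm --increments '[[[-0.4, 0, 0, -0.03, 0], [-0.4, 0, 0, -0.03, 0], [-0.4, 0, 0, -0.025, 0], [-0.4, 0, 0, -0.015, 0], [-0.4, 0, 0, -0.006, 0], [0, 0, 0, 0, 0], [0.4, 0, 0, 0, 0], [1, 0, 0, 0, 0]]]' --newtons 20

```text
t: 5.0
tcp_pos: [0.4774, 0.1756, 0.0355]
tool_rot: [0.711, 0.703, 0.001, 0.001]
force: [-0.8, -0.5, 0.6]
finger_gap: 0.198
gripper_force: 1.6
```

>>> move_arm --increments '[[[1, 0, 0, 0, 0], [1, 0, 0, 0, 0], [1, 0, 0, 0, 0], [1, 0, 0, 0, 0]]]'

```text
t: 5.4
tcp_pos: [0.4746, 0.1753, 0.0354]
tool_rot: [0.711, 0.704, -0.001, -0.001]
force: [-3.0, -1.3, 6.4]
finger_gap: 0.095
gripper_force: 23.5
```

>>> move_arm --increments '[[[1, -0.0008, 0, 0, -8.5], [1, -0.0008, 0.0001, 0, -8.5], [1, -0.0008, 0.0003, 0, -8.5], [1, -0.0007, 0.0004, 0, -8.5], [1, -0.0006, 0.0005, 0, -8.5], [1, -0.0005, 0.0006, 0, -8.5], [1, -0.0004, 0.0007, 0, -8.5], [1, -0.0003, 0.0007, 0, -8.5]]]'

```text
t: 6.2
tcp_pos: [0.4689, 0.1792, 0.0354]
tool_rot: [0.983, 0.183, -0.002, -0.0]
force: [-5.2, 2.8, 6.0]
finger_gap: 0.098
gripper_force: 23.6
```

>>> move_arm --increments '[[[1, 0, 0, 0, -3], [1, 0, 0, 0, 0], [0.3, 0, 0, 0, 0], [-0.4, 0, 0, 0, 0], [-0.4, 0, 0, 0.01, 0], [-0.4, 0, 0, 0.03, 0], [-0.4, 0, 0, 0.04, 0], [-0.4, 0, 0, 0.03, 0]]]'

```text
t: 7.0
tcp_pos: [0.4724, 0.1788, 0.1468]
tool_rot: [0.987, 0.16, 0.001, 0.0]
force: [0.2, -0.1, -0.8]
finger_gap: 0.697
gripper_force: 0.0
```

>>> move_arm --increments '[[[-0.4, 0.003, -0.0132, 0, -8.2], [-0.4, 0.003, -0.0132, 0, -8.2], [-0.4, 0.003, -0.0132, 0, -8.2], [-0.4, 0.003, -0.0132, 0, -8.2], [-0.4, 0.003, -0.0132, 0, -8.2], [-0.4, 0.003, -0.0132, 0, -8.2], [-0.4, 0.003, -0.0132, 0, -8.2], [-0.4, 0.003, -0.0132, 0, -8.2]]]'

```text
t: 7.8
tcp_pos: [0.496, 0.0725, 0.1451]
tool_rot: [0.915, -0.403, 0.001, -0.0]
force: [0.5, 0.2, 0.8]
finger_gap: 0.702
gripper_force: 0.0
```

>>> move_arm --increments '[[[-0.4, 0.003, -0.0132, 0, -8.2], [-0.4, 0.003, -0.0132, 0, -8.2], [-0.4, 0, 0, 0, 0]]]'

```text
t: 8.1
tcp_pos: [0.5027, 0.0454, 0.1451]
tool_rot: [0.849, -0.528, 0.001, -0.0]
force: [0.3, -0.1, 0.1]
finger_gap: 0.703
gripper_force: 0.0
```

```bash
python3 - <<'E'
from h import *
s=manip.sense();w=manip.snapshot('wrist');print(s['tcp_pos'],s['tool_rot'],np.round(s['q'],2))
marks('wrist',['left_fin','right_fin','filter_handle'])
a=ortho(w,.4,.58,0,.23,.037,2500,s)
cv2.circle(a,(int((.23-.0435)*2500),int((.58-.5045)*2500)),3,(0,255,0),-1)
cv2.imwrite('pics/o3.png',a)
E
```

```text
[0.50268061 0.045391   0.14510618] [ 8.49439511e-01 -5.27684792e-01  1.08618273e-03 -3.12563811e-04] [-0.13  0.5   1.82 -0.    0.83  2.55]
wrist left_fin [([0.4756, 0.1764, 0.0327], 0.96), ([0.5029, 0.0417, 0.035], 0.52)]
wrist right_fin [([0.476, 0.1763, 0.0332], 0.28)]
wrist filter_handle [([0.4878, 0.1115, 0.0523], 0.66), ([0.7096, 0.1446, -0.0033], 0.28)]
```

View pics/o3.png

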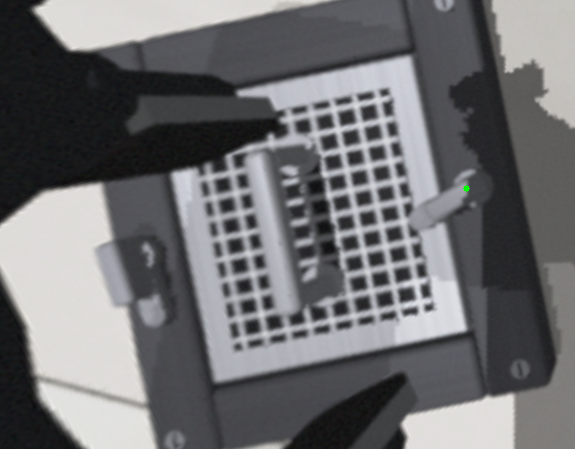

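>>> move_arm --increments '[[[-0.4, 0, 0.001, -0.03, 0], [-0.4, 0, 0, -0.03, 0], [-0.4, 0, 0, -0.03, 0], [-0.4, 0, 0, -0.014, 0], [-0.4, 0, 0, -0.006, 0], [0, 0, 0, 0, 0], [0.4, 0, 0, 0, 0], [1, 0, 0, 0, 0]]]'

```text
t: 9.1
tcp_pos: [0.5023, 0.0479, 0.0353]
tool_rot: [0.85, -0.527, 0.001, -0.0]
force: [-0.0, -0.6, 0.4]
finger_gap: 0.192
gripper_force: 0.0
```

>>> move_arm --increments '[[[1, 0, 0, 0, 0], [1, 0, 0, 0, 0], [1, 0, 0, 0, 0], [1, 0, 0, 0, 0]]]'

```text
t: 9.5
tcp_pos: [0.5008, 0.0477, 0.0353]
tool_rot: [0.85, -0.527, -0.0, 0.0]
force: [-2.8, -2.2, 6.2]
finger_gap: 0.094
gripper_force: 23.9
```

>>> move_arm --increments '[[[1, -0.0006, -0.0004, 0, 8.5], [1, -0.0006, -0.0004, 0, 8.5], [1, -0.0005, -0.0005, 0, 8.5], [1, -0.0004, -0.0006, 0, 8.5], [1, -0.0003, -0.0006, 0, 8.5], [1, -0.0002, -0.0007, 0, 8.5], [1, -0.0001, -0.0007, 0, 8.5], [1, 0, -0.0007, 0, 8.5]]]'

```text
t: 10.3
tcp_pos: [0.4976, 0.0422, 0.0353]
tool_rot: [0.999, 0.042, -0.001, 0.001]
force: [-4.8, -7.3, 6.1]
finger_gap: 0.096
gripper_force: 24.0
```

>>> move_arm --increments '[[[1, 0, 0, 0, 0], [1, 0, 0, 0, 0], [0.3, 0, 0, 0, 0], [-0.4, 0, 0, 0, 0], [-0.4, 0, 0, 0.01, 0], [-0.4, 0, 0, 0.03, 0], [-0.4, 0, 0, 0.04, 0], [-0.4, 0, 0, 0.03, 0]]]'

```text
t: 11.1
tcp_pos: [0.4994, 0.0435, 0.1467]
tool_rot: [0.999, 0.039, 0.001, 0.0]
force: [0.1, -0.2, 0.4]
finger_gap: 0.7
gripper_force: 0.0
```

>>> move_arm --increments '[[[-0.4, -0.002, 0.0135, 0, 3.5], [-0.4, -0.002, 0.0135, 0, 3.5], [-0.4, -0.002, 0.0135, 0, 0], [-0.4, -0.002, 0.0135, 0, 0], [-0.4, -0.0025, 0.0135, 0, 0], [-0.4, 0, 0, 0, 0], [-0.4, 0, 0, 0, 0]]]'

```text
t: 11.8
tcp_pos: [0.4882, 0.1112, 0.1441]
tool_rot: [0.995, 0.1, -0.0, 0.0]
force: [-0.3, 0.0, -0.4]
finger_gap: 0.7
gripper_force: 0.0
```

```bash
python3 - <<'E'
from h import *
s=manip.sense();w=manip.snapshot('wrist');print(s['tcp_pos'],s['tool_rot'])
marks('wrist',['left_fin','right_fin','filter_handle'])
a=ortho(w,.4,.58,0,.23,.0495,2500,s)
cv2.circle(a,(int((.23-.111)*2500),int((.58-.489)*2500)),3,(0,255,0),-1)
cv2.imwrite('pics/o4.png',a)
E
```

```text
[0.48820585 0.11116236 0.14413243] [ 9.94984200e-01  1.00031930e-01 -1.99649709e-04  1.23058512e-04]
wrist left_fin [([0.4749, 0.1798, 0.0332], 0.73)]
wrist right_fin [([0.5042, 0.0458, 0.0338], 0.95), ([0.4911, 0.1123, 0.0505], 0.39)]
wrist filter_handle [([0.4879, 0.114, 0.05], 0.73)]
```

View pics/o4.png

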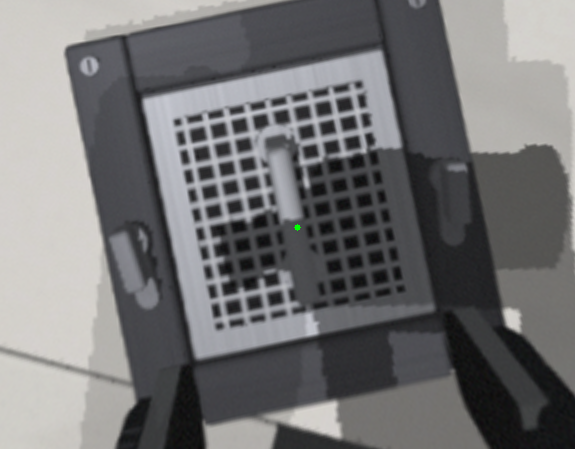

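>>> move_arm --increments '[[[-0.4, 0.002, 0.001, -0.03, 0], [-0.4, 0, 0, -0.03, 0], [-0.4, 0, 0, -0.03, 0], [-0.4, 0, 0, -0.015, 0], [-0.4, 0, 0, -0.007, 0], [0, 0, 0, 0, 0], [0.4, 0, 0, 0, 0], [1, 0, 0, 0, 0]]]' --newtons 50

```text
t: 12.8
tcp_pos: [0.4912, 0.1117, 0.0333]
tool_rot: [0.995, 0.099, 0.001, 0.0]
force: [-0.1, 0.0, -0.3]
finger_gap: 0.191
gripper_force: 0.0
```

>>> move_arm --increments '[[[1, 0, 0, 0, 0], [1, 0, 0, 0, 0], [1, 0, 0, 0, 0], [1, 0, 0, 0, 0]]]'

```text
t: 13.2
tcp_pos: [0.4912, 0.1117, 0.0334]
tool_rot: [0.995, 0.1, 0.001, 0.0]
force: [-0.6, -0.3, 5.9]
finger_gap: 0.102
gripper_force: 49.6
```

>>> move_arm --increments '[[[1, 0, 0, 0.004, 0], [1, 0, 0, 0.006, 0], [1, 0, 0, 0.01, 0], [1, 0, 0, 0.015, 0], [1, 0, 0, 0.02, 0], [1, 0, 0, 0.02, 0], [1, 0, 0, 0.015, 0], [1, 0, 0, 0.005, 0]]]'

```text
t: 14.0
tcp_pos: [0.4911, 0.1119, 0.1293]
tool_rot: [0.995, 0.1, 0.002, 0.0]
force: [-0.5, -0.3, -2.6]
finger_gap: 0.1
gripper_force: 48.9
```

>>> move_arm --increments '[[[1, 0, -0.01, 0, -2], [1, 0.001, -0.02, 0, -3], [1, 0.001, -0.025, 0, -3], [1, 0.001, -0.03, 0, -3], [1, 0.001, -0.03, 0, -3], [1, 0.001, -0.03, 0, -3], [1, 0.001, -0.03, 0, -3], [1, 0.001, -0.03, 0, -3]]]'

```text
t: 14.8
tcp_pos: [0.4962, -0.0948, 0.1263]
tool_rot: [0.995, -0.103, -0.001, -0.0]
force: [0.3, -0.1, -2.6]
finger_gap: 0.103
gripper_force: 48.9
```

>>> move_arm --increments '[[[1, 0.001, -0.03, 0, -3], [1, 0.001, -0.03, 0, -3], [1, 0.001, -0.03, 0, 0], [1, 0.001, -0.025, 0, 0], [1, 0.001, -0.015, 0, 0], [1, 0, -0.006, 0, 0], [1, 0, 0, 0, 0], [1, 0, 0, 0, 0]]]'

```text
t: 15.6
tcp_pos: [0.5017, -0.2279, 0.127]
tool_rot: [0.988, -0.153, -0.001, -0.001]
force: [-0.2, -0.7, -2.2]
finger_gap: 0.105
gripper_force: 48.9
```

```bash
python3 - <<'E'
from h import *
s=manip.sense();print(s['tcp_pos'],s['tool_rot'],s['finger_gap'],s['force'])
w=manip.snapshot('wrist');d=manip.snapshot('top')
marks('top',['filter','filter_handle','tray','left_fin','right_fin']);marks('wrist',['filter'])
b=ortho(d,.36,.65,-.37,.22,.04,700)
o=np.zeros((384,512+b.shape[1],3),np.uint8);o[:,:512]=w['img'][:,:,::-1];o[:b.shape[0],512:]=b
cv2.imwrite('pics/o5.png',cv2.resize(o,(800,int(384*800/o.shape[1]))))
E
```

```text
[ 0.50166831 -0.22792558  0.12695441] [ 9.88275042e-01 -1.52680287e-01 -8.66273028e-04 -6.48818194e-04] 0.1046285510152384 [-0.22957818 -0.73753114 -2.21004407]
top filter [([0.5057, -0.2274, 0.1157], 0.66)]
top filter_handle [([0.5014, -0.2305, 0.1426], 0.59), ([0.2122, 0.2879, 0.0359], 0.56)]
top tray [([0.5032, -0.2301, -0.0007], 0.86)]
top left_fin [([0.7224, -0.0565, -0.0013], 0.63)]
top right_fin [([0.5382, -0.5041, -0.003], 0.48)]
wrist filter [([0.7216, -0.0523, 0.0014], 0.69), ([0.5014, -0.2249, 0.1102], 0.66)]
```

View pics/o5.png

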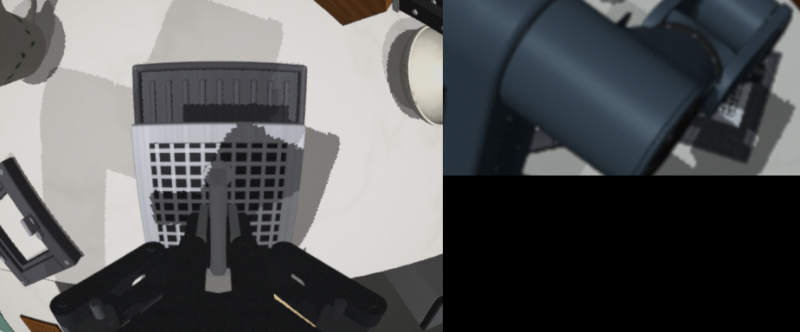

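>>> move_arm --increments '[[[1, 0.002, -0.0015, -0.015, 0], [1, 0, 0, -0.025, 0], [1, 0, 0, -0.025, 0], [1, 0, 0, -0.015, 0], [1, 0, 0, -0.01, 0], [1, 0, 0, -0.005, 0], [1, 0, 0, -0.003, 0], [1, 0, 0, 0, 0]]]'

```text
t: 16.8
tcp_pos: [0.5046, -0.2309, 0.0294]
tool_rot: [0.988, -0.153, 0.0, 0.0]
force: [-0.4, -0.2, -2.9]
finger_gap: 0.103
gripper_force: 48.9
```

>>> move_arm --increments '[[[1, 0, 0, -0.002, 0], [1, 0, 0, -0.001, 0], [1, 0, 0, -0.001, 0], [1, 0, 0, 0, 0]]]'

```text
t: 17.2
tcp_pos: [0.5044, -0.2308, 0.0255]
tool_rot: [0.988, -0.153, 0.0, 0.0]
force: [0.4, 0.5, -1.5]
finger_gap: 0.104
gripper_force: 48.9
```

>>> move_arm --increments '[[[1, 0, 0, -0.001, 0], [1, 0, 0, -0.0005, 0], [1, 0, 0, 0, 0]]]'

```text
t: 17.5
tcp_pos: [0.5043, -0.2307, 0.0238]
tool_rot: [0.988, -0.153, -0.0, -0.0]
force: [-0.2, 0.7, -2.2]
finger_gap: 0.101
gripper_force: 48.9
```

>>> move_arm --increments '[[[1, 0, 0, -0.001, 0], [1, 0, 0, 0, 0], [1, 0, 0, 0, 0]]]'

```text
t: 17.8
tcp_pos: [0.5044, -0.2308, 0.0234]
tool_rot: [0.988, -0.153, 0.0, 0.0]
force: [-1.5, 0.3, 5.0]
finger_gap: 0.103
gripper_force: 49.8
```

Contact with the ribs: release and rise.

>>> move_arm --increments '[[[0.75, 0, 0, 0, 0], [0.6, 0, 0, 0, 0], [0.4, 0, 0, 0, 0], [0, 0, 0, 0, 0], [-0.3, 0, 0, 0, 0], [-0.4, 0, 0, 0, 0], [-0.4, 0, 0, 0.01, 0], [-0.4, 0, 0, 0.02, 0]]]'

```text
t: 18.6
tcp_pos: [0.5034, -0.2301, 0.0524]
tool_rot: [0.988, -0.153, -0.001, -0.001]
force: [0.6, -1.0, 1.3]
finger_gap: 0.705
gripper_force: 0.0
```

>>> move_arm --increments '[[[-0.4, 0, 0, 0.03, 0], [-0.4, 0, 0, 0.04, 0], [-0.4, 0, 0, 0.04, 0], [-0.4, -0.02, 0, 0.03, 0], [-0.4, -0.02, 0, 0.02, 0], [-0.4, -0.02, 0, 0.01, 0], [-0.4, 0, 0, 0, 0]]]'

```text
t: 19.3
tcp_pos: [0.4429, -0.2305, 0.225]
tool_rot: [0.988, -0.153, 0.001, 0.001]
force: [0.8, -0.1, -0.3]
finger_gap: 0.7
gripper_force: 0.0
```

```bash
python3 - <<'E'
from h import *
s=manip.sense();print(s['tcp_pos'],s['finger_gap'],s['force'])
w=manip.snapshot('wrist');marks('wrist',['filter','filter_handle','tray'])
cv2.imwrite('pics/w6.png',w['img'][:,:,::-1])
E
```

```text
[ 0.44285229 -0.230485    0.22503763] 0.6998573235342153 [ 0.76447131 -0.08429377 -0.25839673]
wrist filter [([0.5031, -0.23, 0.0079], 0.73), ([0.2117, 0.2861, 0.0004], 0.64)]
wrist filter_handle [([0.4995, -0.2291, 0.0388], 0.94), ([0.5039, 0.0434, 0.0336], 0.74), ([0.2131, 0.2864, 0.0386], 0.57)]
wrist tray [([0.5024, -0.2297, 0.0054], 0.58)]
```

View pics/w6.png

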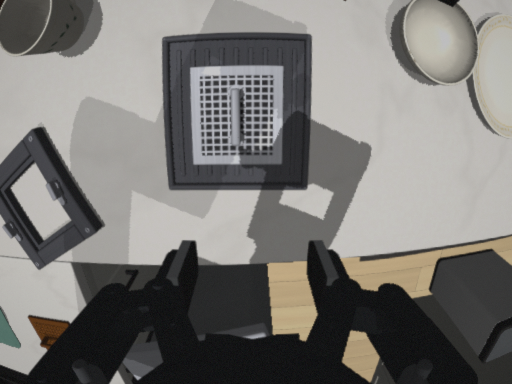

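The filter lies centred and flat in the tray (around pixel 237,115), and the buttons are still aside on the frame at left (around 55,190 and 12,230).

```bash
python3 -c "
from station import manip
print(manip.sign_off())"
```

```text
the job is handed in; nothing more can be done
None
```

I turned both buttons aside, set the filter flat in the draining tray with its handle up, let go of it, and handed the job in at about 19 s; the hand-in returned no verdict.

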